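# Set out a compression series for hardness testing

## Robot

A 6-joint arm with a two-finger parallel gripper is mounted at the origin on the work surface. World frame = base frame: x ahead of the robot, y to its left, z up, the work surface at z = 0. Lengths are in m, angles in degrees, forces in N, time in s.
With the tool pointing down it reaches from about 0.35 to 0.875 m from the base axis. Payload 4.2 kg.
Tool frame: the origin (TCP) lies at the very end of the fingers, on their centre line; the grasp point (between the pads) lies 19 mm behind it; z points along the fingers, y is the line along which they close (so a half turn about z gives the same grasp; the last joint's range is limited). The gripper opens to 87 mm and grips with 3 to 60 N. Pads are 19 mm wide; open, the fingers measure 117 mm over their backs; the gripper's body (75 mm by 190 mm) begins 51 mm behind the grasp point.
Start: joints at [-56.115, 22.042, 0.453, 0, -68.411, -14.817], TCP at [0.204, -0.591, 0.223] pointing down, gripper open.
Joint ranges: [-179.83, 179.83], [-69.29, 118.12], [-61.27, 80.66], [-181.25, 117.63], [-171.15, -9.14], [-177.46, 177.46]. Speed limits (degrees/s): [159.86, 159.86, 180, 180, 180, 180].

## Interface

Orientations are given as a 3x3 rotation matrix whose columns are the frame's x, y, z axes.
In Python, from station import sense, optics, r gives the robot as it stands. The module is installed in compiled form; this text tells all that it offers.
- The arm moves only by the shell command python3 -m pendant 'ROWS' [OPENING]. ROWS is JSON, a list that holds one entry, the list of rows, each a list of 4 numbers: the shift along the tool's x, y, z normalised to -1 to 1, where 1 is 100 mm, then the turn about the tool's z normalised to -1 to 1, where 1 is 2 rad. A call has 1 to 8 rows; each row is the pose to reach, as a shift and turn from the pose commanded when the call began, along the tool's axes at that moment; what a row does not reach only later rows make up. A row lasts 1/10 s, in which the tool goes at most 50 mm and 8.59 degrees, less where a joint would pass 70% of its speed; a pose out of reach is approached as far as the arm can. A call with a number of a shift or a turn outside -1 to 1 is refused whole. A call with a gripper value outside its range is refused whole. OPENING is the closure, from 0 (fully open) to 1 (shut), set as the call begins (- or left out, the last holds). The fingers move at their own pace and stop on an object; the grip force is fixed at half the most. Time passes only in rows, so rows that repeat a pose let the fingers close. It gives the time, the measured TCP pose, the force, the opening and the grip force at its end, in the units of the state.
- sense(): the state, without advancing time (a new reading comes with each control period).
- optics.capture(name): name is "side" or "top" or "wrist"; returns the picture (480x640x3 uint8, red, green, blue); there is no depth.
- optics.get_calibration(name): a dict with "camera_matrix" (3x3 intrinsics, pixels), "distortion" ([k1, k2, p1, p2, k3] as OpenCV has them; the pictures are not rectified), "camera_from_world" (4x4, takes a point from world to camera coordinates). Camera axes: x right, y down, z forward; pixel columns grow to the right and rows downward; lengths in m; the calibration is good to about 2 mm. A picture is of the moment at which its call begins: read the wrist's pose just before it. get_calibration takes no time and is no camera call; for the wrist camera it gives the pose at the moment of the call.
- r.finish_job(): hands the job in; it is judged then, once.
The state is a dict: "time_s": time; "joints": joint angles; "joint_velocities": joint speeds; "effort": joint torques, N m; "tcp_pos": TCP position; "ee_rot": TCP orientation; "wrist_force": force on the tool from outside, world axes, zero at the start; "moment": the same for the moment, N m; "gripper_width": opening from 0.0 (shut) to 1.0 (fully open); "gripper_force": force on a finger pad.
Only numpy, scipy, OpenCV 4.12 (cv2) and the standard library are available. Lean on these libraries where they do the work, as an engineer would, in place of code of your own. Each camera call takes 0.05 s, during which the arm holds its last target. There are 200 camera calls.

## Task

These six cylinders were cut from one steel bar and pressed to different heights, and are to be hardness-tested in order. The uncompressed tallest one and the flattest one already stand at the two ends of the specimen tray: leave them where they are and stand the other four upright on the empty pads between them, one in the middle of each pad, so that the row steps down in height from the tallest end to the flattest.

Things in the scene. Friction and masses are not known exactly. Their poses are not given: they have to be found in the camera images.
- slug_a: Loose solid steel cylinder with flat ends, 52 mm high, 31 mm in diameter, about 0.3 kg: the tallest of the four to be placed. Starts standing upright on the bench (z = 0) between the robot and the tray. Origin: centre of its underside; z axis up along the cylinder.
- slug_b: Loose solid steel cylinder with flat ends, 42 mm high, 35 mm in diameter, about 0.3 kg: the second tallest of the four to be placed. Starts standing upright on the bench (z = 0) between the robot and the tray. Origin: centre of its underside; z axis up along the cylinder.
- slug_c: Loose solid steel cylinder with flat ends, 34 mm high, 38 mm in diameter, about 0.3 kg: the second lowest of the four to be placed. Starts standing upright on the bench (z = 0) between the robot and the tray. Origin: centre of its underside; z axis up along the cylinder.
- slug_d: Loose solid steel cylinder with flat ends, 27 mm high, 43 mm in diameter, about 0.3 kg: the lowest of the four to be placed. Starts standing upright on the bench (z = 0) between the robot and the tray. Origin: centre of its underside; z axis up along the cylinder.
- pad_1: One of the four empty round black rubber pads on the aluminium tray, 56 mm in diameter, in one straight row with 72 mm between neighbouring centres; which numbered pad lies where in the row differs at every start. Fixed. Origin: centre of its underside, on the tray plate 12 mm above the bench; its top, where a cylinder stands, is 14 mm above the bench. Its y axis points along the row, its x axis across it, z up.
- pad_2: One of the four empty round black rubber pads on the aluminium tray, 56 mm in diameter, in one straight row with 72 mm between neighbouring centres; which numbered pad lies where in the row differs at every start. Fixed. Origin: centre of its underside, on the tray plate 12 mm above the bench; its top, where a cylinder stands, is 14 mm above the bench. Its y axis points along the row, its x axis across it, z up.
- pad_3: One of the four empty round black rubber pads on the aluminium tray, 56 mm in diameter, in one straight row with 72 mm between neighbouring centres; which numbered pad lies where in the row differs at every start. Fixed. Origin: centre of its underside, on the tray plate 12 mm above the bench; its top, where a cylinder stands, is 14 mm above the bench. Its y axis points along the row, its x axis across it, z up.
- pad_4: One of the four empty round black rubber pads on the aluminium tray, 56 mm in diameter, in one straight row with 72 mm between neighbouring centres; which numbered pad lies where in the row differs at every start. Fixed. Origin: centre of its underside, on the tray plate 12 mm above the bench; its top, where a cylinder stands, is 14 mm above the bench. Its y axis points along the row, its x axis across it, z up.
- slug_blank: Loose steel cylinder 64 mm high, 28 mm in diameter, the tallest of all: already stands on the pad at one end of the row (which end differs), 72 mm from the nearest empty pad, and must stay there. Origin: centre of its underside, 14 mm above the bench; z up. Not listed: a calliper, a small blue case and an eyeglass lie on the bench well to the left and right of the work.
- slug_flat: Loose steel cylinder 21 mm high, 49 mm in diameter, the flattest: already stands on the pad at the other end, 360 mm from slug_blank; must stay there. Origin: centre of its underside, 14 mm above the bench; z up. The fixed tray under the row is a plate 84 mm wide, 440 mm long, 12 mm thick, with a rod handle up to 34 mm high beyond each end pad.
Mind the look-alikes: they are no part of the job. Leave any orange look-alike of the slug_d alone. Leave any green look-alike of the slug_flat alone.

How it is judged:
By the outcome, as a careful person would: the job done as asked, in the order asked, and still so for the second after the job is handed in, with the robot touching nothing.
It also fails if it takes over 88 s, if anything falls off the work surface, if the arm or the gripper's body presses on something with over 40 N, if the wrist force passes 120 N, or if a joint passes its speed limit or range.

## Working session

There is one attempt and no reset: what is moved stays moved. The work goes in short steps, Python scripts to look and compute and a shell command to move; the robot and the scene stay as the last step left them, time stands still between calls to the robot, and variables do not carry over. Pictures are saved under pics/ and viewed, at most 14 in all, crops included, and the job is handed in when it is done.

```bash
mkdir -p pics
python3 - <<'E'
from station import sense, optics, r
import cv2
s=sense(); print(s)
for n in ("top","side"):
    im=optics.capture(n); cv2.imwrite(f"pics/{n}0.png",im[:,:,::-1])
    c=optics.get_calibration(n); print(n,c["camera_matrix"],c["distortion"],c["camera_from_world"])
E
```

```text
{'time_s': 0.0, 'joints': array([-5.61145944e+01,  2.20898457e+01,  3.78617148e-01, -2.96927483e-02,
       -6.84107206e+01, -1.48174698e+01]), 'joint_velocities': array([ 0.01159387,  0.04605442,  0.04634045, -0.06284957, -0.01870159,
       -0.01149199]), 'effort': array([-5.18525867e-04, -3.90668464e+01,  1.87406230e+01,  4.21978980e+00,
        1.09322867e-02, -1.96146780e-04]), 'tcp_pos': array([ 0.20400854, -0.5901184 ,  0.22145949]), 'ee_rot': array([[-9.45194298e-01, -3.26507459e-01, -7.86601678e-04],
       [-3.26508397e-01,  9.45192109e-01,  2.03553680e-03],
       [ 7.88717490e-05,  2.18080983e-03, -9.99997619e-01]]), 'wrist_force': array([ 0.17040759, -0.74786107,  0.18259351]), 'moment': array([-0.00952162,  0.01511438,  0.05414695]), 'gripper_force': 0.0, 'gripper_width': 0.9991518581051033}
top [[515.72161439   0.         317.27200438]
 [  0.         515.72161439 235.64611081]
 [  0.           0.           1.        ]] [0.04634867 0.         0.         0.         0.        ] [[ 1.06233287e-04 -9.99994257e-01 -3.38747643e-03  2.48292049e-02]
 [-9.97902585e-01  1.13273198e-04 -6.47334450e-02  5.66030315e-01]
 [ 6.47334569e-02  3.38724833e-03 -9.97896841e-01  7.27890285e-01]
 [ 0.00000000e+00  0.00000000e+00  0.00000000e+00  1.00000000e+00]]
side [[477.87598098   0.         326.7997827 ]
 [  0.         477.87598098 244.31860572]
 [  0.           0.           1.        ]] [-0.02032207  0.          0.          0.          0.        ] [[ 0.7490219  -0.66254305  0.00170106 -0.43182144]
 [-0.4331116  -0.49158345 -0.75548663  0.28143352]
 [ 0.50137863  0.56513929 -0.65516185  0.44492376]
 [ 0.          0.          0.          1.        ]]
```

View pics/top0.png

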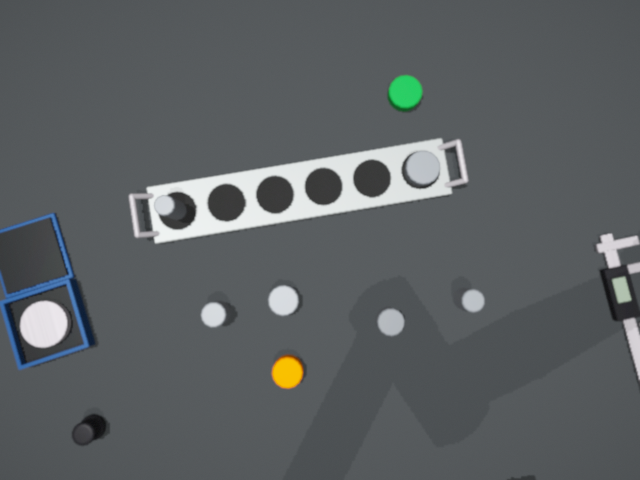

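View pics/side0.png

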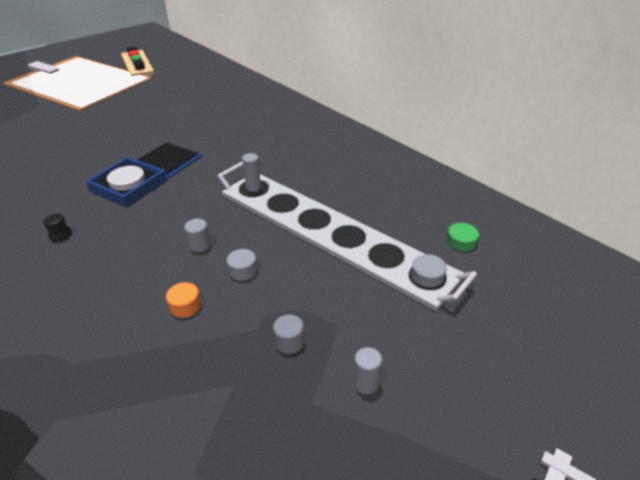

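The top view shows these candidates for the four loose slugs:
- Silver at (213,315), (283,300), (391,322) and (473,300).
- Not wanted: orange look-alike (288,372), green look-alike (405,92), white disc in the blue case (43,323), eyeglass (88,430), blank on the tray (165,205) and flat on the tray (422,167).
- Empty pads are at (226,202), (275,194), (323,186) and (372,178), with the blank on the left.

Next I measure the diameters.

```bash
cat > h.py <<'E'
import numpy as np, cv2
from station import sense, optics
def ray(name,px,z,cal=None):
    c=cal or optics.get_calibration(name)
    T=np.array(c["camera_from_world"]);K=np.array(c["camera_matrix"]);D=np.array(c["distortion"])
    p=cv2.undistortPoints(np.array(px,float).reshape(-1,1,2),K,D).reshape(-1,2)
    d=np.c_[p,np.ones(len(p))]@T[:3,:3]; o=-T[:3,:3].T@T[:3,3]
    return o+d*((z-o[2])/d[:,2])[:,None]
def proj(name,P,cal=None):
    c=cal or optics.get_calibration(name)
    T=np.array(c["camera_from_world"])
    return cv2.projectPoints(np.array(P,float).reshape(-1,1,3),cv2.Rodrigues(T[:3,:3])[0],T[:3,3],np.array(c["camera_matrix"]),np.array(c["distortion"]))[0].reshape(-1,2)
E
python3 - <<'E'
from h import *
im=cv2.imread("pics/top0.png"); g=cv2.cvtColor(im,cv2.COLOR_BGR2GRAY)
H=dict(a=.052,b=.042,c=.034,d=.027)
for u,v in [(213,315),(283,300),(391,322),(473,300)]:
    w=g[v-22:v+22,u-22:u+22]; 
    t=(w[17:27,17:27].mean()+np.median(w[:4]))/2
    cs,_=cv2.findContours((w>t).astype(np.uint8),0,1)
    k=max(cs,key=cv2.contourArea)+np.array([u-22,v-22])
    e=cv2.fitEllipse(k); 
    print(u,v,np.round(e[0],1),np.round(e[1],1))
    for n,z in H.items():
        P=ray("top",k,z)[:,:2]; print('  ',n,np.round(ray("top",e[0],z)[0],4), 'diam',np.round(1000*(2*np.sqrt(cv2.contourArea(P.astype(np.float32))/np.pi))+1.4,1))
# pads
pc=[]
for u,v in [(226,202),(275,194),(323,186),(372,178)]:
    w=g[v-24:v+24,u-24:u+24]
    cs,_=cv2.findContours((w<110).astype(np.uint8),0,1)
    k=max(cs,key=cv2.contourArea)+np.array([u-24,v-24]); e=cv2.fitEllipse(k)
    pc.append(ray("top",e[0],.014)[0][:2]); print(np.round(e[0],1),np.round(e[1],1),np.round(pc[-1],4))
pc=np.array(pc); print(np.linalg.norm(np.diff(pc,axis=0),axis=1))
s=[cv2.resize(im[v-30:v+30,u-30:u+30],(200,200),interpolation=cv2.INTER_CUBIC) for u,v in [(213,315),(283,300),(391,322),(473,300)]]
cv2.imwrite("pics/crop.png",np.hstack(s))
E
```

```text
213 315 [212.8 314.3] [22.9 23.5]
   a [0.4562 0.1673 0.052 ] diam 32.8
   b [0.4554 0.1694 0.042 ] diam 33.2
   c [0.4547 0.171  0.034 ] diam 33.6
   d [0.4541 0.1724 0.027 ] diam 33.9
283 300 [282.8 300.1] [28.3 28.7]
   a [0.4754 0.0719 0.052 ] diam 40.2
   b [0.4748 0.0726 0.042 ] diam 40.8
   c [0.4743 0.0731 0.034 ] diam 41.2
   d [0.4739 0.0736 0.027 ] diam 41.6
391 322 [390.6 321.8] [25.4 26.1]
   a [ 0.4461 -0.0752  0.052 ] diam 36.2
   b [ 0.4451 -0.0766  0.042 ] diam 36.7
   c [ 0.4443 -0.0777  0.034 ] diam 37.1
   d [ 0.4436 -0.0786  0.027 ] diam 37.5
473 300 [472.8 300.4] [21.  21.7]
   a [ 0.4754 -0.1872  0.052 ] diam 30.1
   b [ 0.4748 -0.1901  0.042 ] diam 30.5
   c [ 0.4743 -0.1925  0.034 ] diam 30.9
   d [ 0.4739 -0.1945  0.027 ] diam 31.1
[226.  202.2] [35.3 35.7] [0.6153 0.1581]
[274.6 194.2] [35.3 35.5] [0.6271 0.0873]
[323.2 186. ] [35.1 35.4] [0.6392 0.0162]
[371.5 177.9] [35.4 35.7] [ 0.651  -0.0546]
[0.07174587 0.07216441 0.07176049]
```

View pics/crop.png

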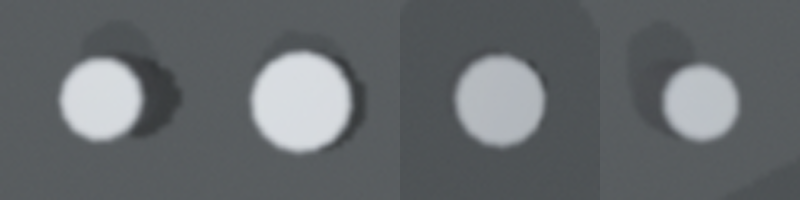

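The diameters settle which is which: a is (473,300), b is (213,315), c is (391,322) and d is (283,300). From the blank end, the pads take a, b, c, d at (.615,.158), (.627,.087), (.639,.016) and (.651,-.055). I'll keep the fingers closing across the row, with tool y at 189.5°.

```bash
cat >> h.py <<'E'
def go(*targets, yaw=189.53):
    """print shift (units of 100 mm) from the present pose to each world target, and turn in units of 2 rad"""
    s=sense(); R=np.array(s["ee_rot"]); p=np.array(s["tcp_pos"])
    t=(np.degrees(np.arctan2(R[1,1],R[0,1]))-yaw+180)%360-180
    print(f"t={s['time_s']:.2f} tcp",np.round(p,4),"turn",round(np.radians(t)/2,3),"w",round(s['gripper_width'],3),"F",np.round(s['wrist_force'],1))
    for q in targets: print(np.round(R.T@(np.array(q)-p)*10,3))
E
python3 -m pendant '[[[-0.3,0.2,0,-0.07],[-0.7,0.5,0,-0.14],[-1,0.7,0,-0.21],[-1,0.75,0,-0.28],[-1,0.75,0,-0.35],[-1,0.75,0,-0.35]]]' 0
python3 -c "
from h import *
go((.4754,-.1872,.2))"
```

```text
time_s: 0.7
tcp_pos: [0.2744, -0.4865, 0.2223]
ee_rot: [[-0.512, -0.859, -0.0], [-0.859, 0.512, 0.001], [-0.0, 0.001, -1.0]]
wrist_force: [0.6, 0.0, 0.1]
gripper_width: 1.004
gripper_force: 0.0
t=0.70 tcp [ 0.2744 -0.4865  0.2223] turn -0.352 w 1.004 F [0.6 0.  0.1]
[-3.6   -0.195  0.224]
```

```bash
python3 -m pendant '[[[-0.4,0,0,-0.07],[-0.8,-0.05,0,-0.14],[-1,-0.05,0,-0.21],[-1,-0.05,0.1,-0.28],[-1,-0.05,0.2,-0.352]]]'
python3 -c "
from h import *
go((.4754,-.1872,.2))"
```

```text
time_s: 1.2
tcp_pos: [0.3302, -0.4034, 0.2024]
ee_rot: [[0.168, -0.986, 0.001], [-0.986, -0.168, -0.0], [0.0, -0.001, -1.0]]
wrist_force: [0.3, 0.3, 0.2]
gripper_width: 0.999
gripper_force: 0.0
t=1.20 tcp [ 0.3302 -0.4034  0.2024] turn 0.001 w 0.999 F [0.3 0.3 0.2]
[-1.887 -1.796  0.025]
```

```bash
python3 -m pendant '[[[-0.3,-0.3,0,0],[-0.6,-0.6,0,0],[-0.9,-0.9,0,0],[-1,-0.9,0,0]]]'; python3 -m pendant '[[[-0.3,-0.3,0,0],[-0.6,-0.6,0.3,0],[-0.88,-0.9,0.5,0],[-0.88,-0.9,0.6,0],[-0.88,-0.9,0.6,0],[-0.88,-0.9,0.6,0]]]'
python3 - <<'E'
from h import *
go((.4754,-.1872,.007))
c=optics.get_calibration("wrist"); im=optics.capture("wrist"); 
P=[(.4754,-.1872,.052)]; q=proj("wrist",P,c); print(q)
cv2.imwrite("pics/w1.png",im[:,:,::-1])
E
```

```text
time_s: 1.6
tcp_pos: [0.4041, -0.2884, 0.2023]
ee_rot: [[0.165, -0.986, 0.0], [-0.986, -0.165, 0.0], [-0.0, -0.0, -1.0]]
wrist_force: [-0.5, 0.7, -0.3]
gripper_width: 0.999
gripper_force: 0.0
time_s: 2.2
tcp_pos: [0.4758, -0.1894, 0.1427]
ee_rot: [[0.163, -0.987, -0.001], [-0.987, -0.163, -0.0], [0.0, 0.001, -1.0]]
wrist_force: [-0.4, 0.6, -0.2]
gripper_width: 0.998
gripper_force: 0.0
t=2.20 tcp [ 0.4758 -0.1894  0.1427] turn -0.001 w 0.998 F [-0.4  0.6 -0.2]
[-2.300e-02 -1.000e-03  1.357e+00]
[[321.68893399 247.76987249]]
```

View pics/w1.png

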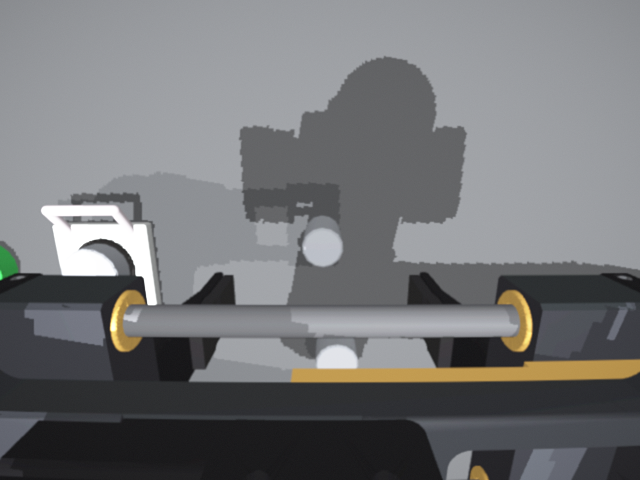

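The wrist view shows slug_a at (323,245), against a prediction of (322,248), so the top-camera estimate is confirmed. Descending.

```bash
python3 -m pendant '[[[-0.023,0,0.2,0],[-0.023,0,0.5,0],[-0.023,0,0.8,0],[-0.023,0,1,0]]]' 0 | head -2; python3 -m pendant '[[[0,0,0.2,0],[0,0,0.35,0],[0,0,0.35,0]]]'|head -4;python3 -m pendant '[[[0,0,0,0],[0,0,0,0],[0,0,0,0],[0,0,0,0],[0,0,0,0],[0,0,0,0]]]' 1
python3 -m pendant '[[[0,0,0,0],[0,0,-0.2,0],[0,0,-0.4,0],[0,0,-0.7,0],[0,0,-1,0],[0,0,-1,0]]]'
python3 -c "
from h import *
go((.6153,.1581,.107))"
```

```text
time_s: 2.65
tcp_pos: [0.475, -0.1875, 0.042]
time_s: 2.95
tcp_pos: [0.4745, -0.1874, 0.0067]
ee_rot: [[0.162, -0.987, -0.003], [-0.987, -0.162, 0.0], [-0.001, 0.003, -1.0]]
wrist_force: [-1.5, 0.4, 0.9]
time_s: 3.55
tcp_pos: [0.4759, -0.1864, 0.0078]
ee_rot: [[0.165, -0.986, 0.0], [-0.986, -0.165, -0.0], [0.0, -0.0, -1.0]]
wrist_force: [-0.7, -0.2, -0.1]
gripper_width: 0.54
gripper_force: 0.0
time_s: 4.15
tcp_pos: [0.4783, -0.1867, 0.111]
ee_rot: [[0.166, -0.986, 0.008], [-0.986, -0.166, -0.001], [0.002, -0.008, -1.0]]
wrist_force: [0.7, -0.2, -2.7]
gripper_width: 0.349
gripper_force: 30.0
t=4.15 tcp [ 0.4783 -0.1867  0.111 ] turn 0.0 w 0.349 F [ 0.7 -0.2 -2.7]
[-3.173 -1.923  0.046]
```

The fingers close more slowly than I allowed, so the grip may sit higher on the slug than planned. I'll check from the side.

```bash
python3 -m pendant '[[[0,0,0,0],[0,0,0,0]]]'|head -2
python3 - <<'E'
from h import *
c=optics.get_calibration("side"); im=optics.capture("side")
s=sense(); p=np.array(s["tcp_pos"]); q=proj("side",[p,p+[0,0,.019]],c); print(p,q)
u,v=map(int,q[0]); x0=max(0,min(u-60,520)); y0=max(0,min(v-50,380))
print(x0,y0); cv2.imwrite("pics/s1.png",cv2.resize(im[y0:y0+100,x0:x0+120,::-1],(720,600),interpolation=cv2.INTER_CUBIC))
for d in (0,.007,.02,.03): 
    b=p-[0,0,d]; print(d,(proj("side",[b,b+[0,0,.052]],c)-[x0,y0])*6)
E
```

```text
time_s: 4.35
tcp_pos: [0.4741, -0.1861, 0.1057]
[ 0.47424079 -0.18613137  0.10564512] [[370.85424042 326.72505912]
 [371.99818508 314.98126091]]
310 276
0 [[365.1254425  304.35035472]
 [384.75332639 102.63653772]]
0.007 [[362.67963417 329.43984287]
 [381.95104859 131.47537099]]
0.02 [[358.25024279 374.85143189]
 [376.88440217 183.58335345]]
0.03 [[354.9392204  408.77542494]
 [373.10403104 222.43417863]]
```

View pics/s1.png

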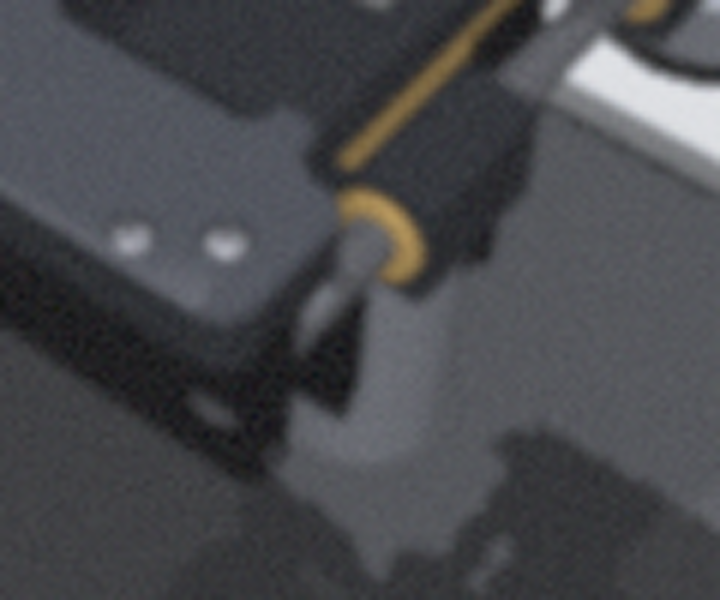

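The bottom of slug_a shows at (360,465) in the crop, about 31 mm below the TCP. The slug is upright, and the fingers hold roughly its top 20 mm. That is enough to carry and place, so I'll set down at TCP z≈.045 and close for longer on the others.

```bash
python3 -m pendant '[[[-0.15,-0.1,-0.1,0],[-0.4,-0.25,-0.2,0],[-0.7,-0.43,-0.2,0],[-1,-0.62,-0.2,0]]]'|head -2; python3 -m pendant '[[[-0.3,-0.18,0,0],[-0.6,-0.36,0,0],[-0.9,-0.54,0,0],[-1,-0.64,0,0]]]'|head -2; python3 -m pendant '[[[-0.3,-0.18,0,0],[-0.6,-0.36,0,0],[-0.9,-0.54,0,0],[-1,-0.64,0,0],[-1,-0.64,0,0],[-1,-0.64,0,0]]]'|head -2
python3 -c "
from h import *
go((.6153,.1581,.055))"
```

```text
time_s: 4.8
tcp_pos: [0.5199, -0.0766, 0.1263]
time_s: 5.2
tcp_pos: [0.5673, 0.0342, 0.1258]
time_s: 5.8
tcp_pos: [0.6127, 0.14, 0.1261]
t=5.80 tcp [0.6127 0.14   0.1261] turn -0.0 w 0.346 F [-0.4 -0.3 -4. ]
[-0.175 -0.058  0.711]
```

```bash
python3 -m pendant '[[[-0.1,-0.03,0,0],[-0.175,-0.058,0.2,0],[-0.175,-0.058,0.45,0],[-0.175,-0.058,0.65,0],[-0.175,-0.058,0.7,0],[-0.175,-0.058,0.7,0]]]'|egrep -v rot;  python3 -m pendant '[[[0,0,0.03,0],[0,0,0.06,0],[0,0,0.08,0],[0,0,0.08,0]]]'|egrep -v rot
python3 -c "
from h import *
go((.6153,.1581,.045))"
```

```text
time_s: 6.4
tcp_pos: [0.616, 0.1585, 0.057]
wrist_force: [0.3, 0.1, -3.7]
gripper_width: 0.348
gripper_force: 30.0
time_s: 6.8
tcp_pos: [0.6164, 0.1591, 0.0497]
wrist_force: [-0.4, 1.3, -3.8]
gripper_width: 0.345
gripper_force: 30.0
t=6.80 tcp [0.6164 0.1591 0.0497] turn -0.0 w 0.345 F [-0.4  1.3 -3.8]
[0.008 0.013 0.047]
```

```bash
python3 -m pendant '[[[0.008,0.01,0.02,0],[0.008,0.01,0.03,0],[0.008,0.01,0.03,0]]]'|egrep -v rot;  python3 -m pendant '[[[0,0,0.02,0],[0,0,0.02,0]]]'|egrep -v rot
python3 -m pendant '[[[0,0,0.02,0],[0,0,0.02,0]]]'|egrep -v rot
```

```text
time_s: 7.1
tcp_pos: [0.6155, 0.158, 0.0464]
wrist_force: [-0.4, 0.4, -3.5]
gripper_width: 0.345
gripper_force: 30.0
time_s: 7.3
tcp_pos: [0.6154, 0.1581, 0.0442]
wrist_force: [0.9, -0.2, -3.7]
gripper_width: 0.348
gripper_force: 30.0
time_s: 7.5
tcp_pos: [0.6154, 0.1581, 0.0422]
wrist_force: [0.7, 0.4, -3.4]
gripper_width: 0.35
gripper_force: 30.0
```

```bash
for i in 1; do python3 -m pendant '[[[0,0,0.02,0],[0,0,0.02,0]]]'|egrep 'pos|wrist'; done; python3 -m pendant '[[[0,0,0.015,0],[0,0,0.015,0]]]'|egrep 'pos|wrist'
python3 - <<'E'
from h import *
c=optics.get_calibration("side"); im=optics.capture("side")
u,v=map(int,proj("side",[(.6153,.1581,.03)],c)[0]); x0=u-60;y0=v-50
cv2.imwrite("pics/s2.png",cv2.resize(im[y0:y0+100,x0:x0+120,::-1],(720,600),interpolation=cv2.INTER_CUBIC))
print((proj("side",[(.6153,.1581,.014),(.6153,.1581,.066)],c)-[x0,y0])*6)
E
```

```text
tcp_pos: [0.6154, 0.1581, 0.0402]
wrist_force: [0.5, -0.0, -3.7]
tcp_pos: [0.6156, 0.1581, 0.0399]
wrist_force: [-1.5, 0.2, 2.5]
[[368.59908584 349.67660277]
 [357.89946014 198.1955059 ]]
```

View pics/s2.png

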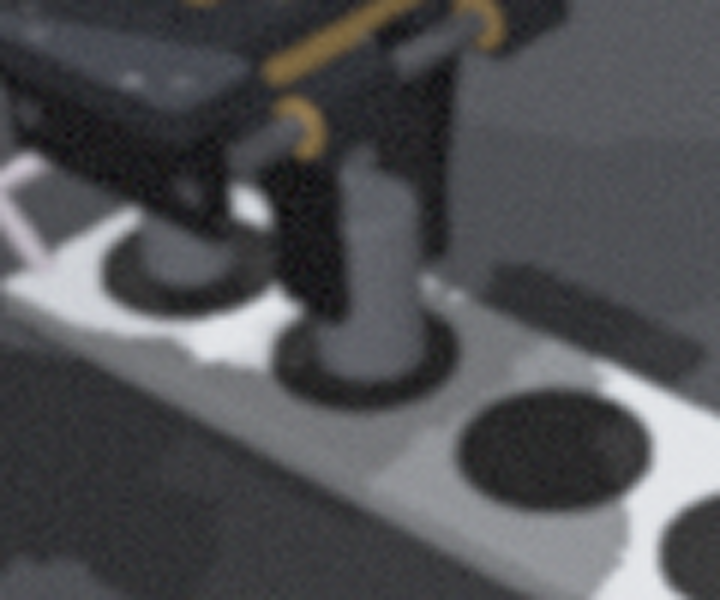

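Slug_a stands upright in the middle of its pad (bottom near (370,360) in the crop), and the force shows contact. Releasing, then on to b.

```bash
python3 -m pendant '[[[0,0,0,0],[0,0,0,0],[0,0,0,0],[0,0,0,0],[0,0,0,0],[0,0,0,0],[0,0,0,0]]]' 0|egrep -v rot; python3 -m pendant '[[[0,0,-0.2,0],[0,0,-0.4,0],[0,0,-0.7,0],[0,0,-0.7,0],[0,0,-0.7,0]]]'|egrep 'pos|wid'
python3 -c "
from h import *
go((.4554,.1694,.1))"
```

```text
time_s: 8.65
tcp_pos: [0.6157, 0.1582, 0.039]
wrist_force: [0.1, 0.2, 0.6]
gripper_width: 0.902
gripper_force: 0.0
tcp_pos: [0.6158, 0.1584, 0.1098]
gripper_width: 0.997
t=9.15 tcp [0.6158 0.1584 0.1098] turn -0.0 w 0.997 F [-0.2  0.2 -0.1]
[-0.373  1.564  0.096]
```

```bash
python3 -m pendant '[[[-0.1,0.3,0,0],[-0.2,0.6,0,0],[-0.3,0.9,0,0],[-0.37,1,0,0]]]'|egrep pos; python3 -m pendant '[[[0,0.3,0,0],[0,0.55,0,0],[0,0.564,0,0],[0,0.564,0,0]]]' |egrep pos
python3 -c "
from h import *
go((.4554,.1694,.005))"
```

```text
tcp_pos: [0.5074, 0.1772, 0.1078]
tcp_pos: [0.4555, 0.169, 0.1089]
t=9.95 tcp [0.4555 0.169  0.1089] turn 0.0 w 0.997 F [0.8 0.1 0.5]
[-0.004  0.     1.039]
```

```bash
python3 -m pendant '[[[0,0,0.2,0],[0,0,0.5,0],[0,0,0.8,0],[0,0,1,0],[0,0,1,0]]]'|egrep pos; python3 -m pendant '[[[0,0,0.03,0],[0,0,0.03,0],[0,0,0.03,0],[0,0,0.03,0],[0,0,0.03,0],[0,0,0.03,0],[0,0,0.03,0],[0,0,0.03,0]]]' 1 |egrep 'pos|grip'; python3 -m pendant '[[[0,0,0,0],[0,0,0,0],[0,0,0,0]]]' |egrep 'pos|grip'
```

```text
tcp_pos: [0.4547, 0.1678, 0.0061]
tcp_pos: [0.455, 0.1687, 0.0062]
gripper_width: 0.388
gripper_force: 30.0
tcp_pos: [0.455, 0.1687, 0.0061]
gripper_width: 0.387
gripper_force: 30.0
```

```bash
python3 -m pendant '[[[0,0,-0.2,0],[0,0,-0.4,0],[0,0,-0.7,0],[0,0,-1,0],[0,0,-1,0]]]'|egrep 'pos|wid'
python3 -c "
from h import *
go((.6271,.0873,.106))"
```

```text
tcp_pos: [0.4576, 0.1704, 0.1093]
gripper_width: 0.388
t=12.05 tcp [0.4576 0.1704 0.1093] turn 0.0 w 0.388 F [ 0.7  1.1 -3.4]
[ 1.101 -1.534  0.041]
```

```bash
python3 -m pendant '[[[0.15,-0.2,0,0],[0.35,-0.45,0,0],[0.55,-0.7,0,0],[0.7,-0.95,0,0]]]'|egrep pos; python3 -m pendant '[[[0.15,-0.25,0,0],[0.3,-0.45,0,0],[0.4,-0.58,0,0],[0.4,-0.58,0,0],[0.4,-0.58,0,0]]]' |egrep pos
python3 -c "
from h import *
go((.6271,.0873,.025))"
```

```text
tcp_pos: [0.5603, 0.1142, 0.1038]
tcp_pos: [0.623, 0.0851, 0.1036]
t=12.95 tcp [0.623  0.0851 0.1036] turn -0.001 w 0.39 F [-1.1  0.1 -3.2]
[-0.015 -0.048  0.786]
```

```bash
python3 -m pendant '[[[-0.015,-0.045,0.1,0],[-0.015,-0.045,0.3,0],[-0.015,-0.045,0.5,0],[-0.015,-0.045,0.7,0],[-0.015,-0.045,0.7,0],[-0.015,-0.045,0.7,0]]]'|egrep 'pos|wrist'
python3 -c "
from h import *
go((.6271,.0873,.020))"
```

```text
tcp_pos: [0.6281, 0.0882, 0.0357]
wrist_force: [0.0, -0.4, -2.6]
t=13.55 tcp [0.6281 0.0882 0.0357] turn 0.0 w 0.386 F [ 0.  -0.4 -2.6]
[0.007 0.012 0.157]
```

```bash
python3 -m pendant '[[[0.007,0.01,0.05,0],[0.007,0.01,0.1,0],[0.007,0.01,0.13,0],[0.007,0.01,0.13,0]]]'|egrep 'pos|wrist';python3 -m pendant '[[[0,0,0.015,0],[0,0,0.015,0]]]'|egrep 'pos|wrist'; python3 -m pendant '[[[0,0,0.01,0],[0,0,0.01,0]]]'|egrep 'pos|wrist'
```

```text
tcp_pos: [0.6273, 0.0868, 0.0227]
wrist_force: [0.2, 0.3, -3.2]
tcp_pos: [0.6277, 0.0869, 0.0215]
wrist_force: [0.6, -0.0, -3.5]
tcp_pos: [0.6276, 0.087, 0.0205]
wrist_force: [0.2, 0.5, -2.6]
```

```bash
python3 -m pendant '[[[0,0,0.01,0],[0,0,0.01,0]]]'|egrep 'pos|wrist'; python3 -m pendant '[[[0,0,0.005,0],[0,0,0.005,0]]]'|egrep 'pos|wrist'
```

```text
tcp_pos: [0.6278, 0.087, 0.0202]
wrist_force: [-1.0, 0.1, 1.9]
tcp_pos: [0.6278, 0.087, 0.0202]
wrist_force: [-2.7, -0.7, 4.6]
```

```bash
python3 -m pendant '[[[0,0,0,0],[0,0,0,0],[0,0,0,0],[0,0,0,0],[0,0,0,0],[0,0,0,0],[0,0,0,0]]]' 0|egrep 'pos|grip'; python3 -m pendant '[[[0,0,-0.2,0],[0,0,-0.4,0],[0,0,-0.7,0],[0,0,-0.8,0],[0,0,-0.8,0]]]'|egrep 'pos|wid'
python3 -c "
from h import *
go((.4443,-.0777,.1))"
```

```text
tcp_pos: [0.6277, 0.0869, 0.019]
gripper_width: 0.935
gripper_force: 0.0
tcp_pos: [0.6287, 0.0874, 0.1009]
gripper_width: 1.001
t=15.95 tcp [0.6287 0.0874 0.1009] turn -0.0 w 1.001 F [ 0.1 -0.3 -0. ]
[ 1.323e+00  2.091e+00 -1.000e-03]
```

```bash
python3 -m pendant '[[[0.2,0.3,0,0],[0.4,0.6,0,0],[0.6,0.9,0,0],[0.65,1,0,0]]]'|egrep pos; python3 -m pendant '[[[0.2,0.3,0,0],[0.4,0.6,0,0],[0.6,0.9,0,0],[0.67,1,0,0],[0.67,1,0,0],[0.67,1,0,0]]]' |egrep pos
python3 -c "
from h import *
go((.4443,-.0777,.005))"
```

```text
tcp_pos: [0.5356, 0.0042, 0.0973]
tcp_pos: [0.4534, -0.0759, 0.099]
t=16.95 tcp [ 0.4534 -0.0759  0.099 ] turn -0.0 w 1.0 F [ 0.7  0.4 -0.2]
[0.002 0.093 0.94 ]
```

```bash
python3 -m pendant '[[[0,0.09,0.2,0],[0,0.09,0.5,0],[0,0.09,0.75,0],[0,0.09,0.93,0],[0,0.09,0.94,0]]]'|egrep pos; python3 -m pendant '[[[0,0,0,0],[0,0,0,0],[0,0,0,0],[0,0,0,0],[0,0,0,0],[0,0,0,0],[0,0,0,0],[0,0,0,0]]]' 1 |egrep 'pos|grip'; python3 -m pendant '[[[0,0,0,0],[0,0,0,0],[0,0,0,0]]]' |egrep 'pos|grip'; python3 -m pendant '[[[0,0,-0.2,0],[0,0,-0.4,0],[0,0,-0.7,0],[0,0,-1,0],[0,0,-1,0]]]'|egrep 'pos|wid'
python3 -c "
from h import *
go((.6392,.0162,.1))"
```

```text
tcp_pos: [0.443, -0.0771, 0.0028]
tcp_pos: [0.4434, -0.0778, 0.0052]
gripper_width: 0.435
gripper_force: 30.0
tcp_pos: [0.4434, -0.0778, 0.0052]
gripper_width: 0.432
gripper_force: 30.0
tcp_pos: [0.4457, -0.0774, 0.108]
gripper_width: 0.437
t=19.05 tcp [ 0.4457 -0.0774  0.108 ] turn 0.0 w 0.437 F [ 0.4  0.5 -4.3]
[-0.603 -2.063  0.096]
```

```bash
python3 -m pendant '[[[-0.05,-0.15,0,0],[-0.12,-0.4,0,0],[-0.2,-0.7,0,0],[-0.3,-1,0,0]]]'|egrep pos; python3 -m pendant '[[[-0.1,-0.3,0,0],[-0.2,-0.6,0,0],[-0.27,-0.85,0,0],[-0.3,-1,0,0],[-0.3,-1,0,0],[-0.3,-1,0,0]]]' |egrep pos
python3 -c "
from h import *
go((.6392,.0162,.025))"
```

```text
tcp_pos: [0.5373, -0.031, 0.1025]
tcp_pos: [0.6295, 0.0147, 0.102]
t=20.05 tcp [0.6295 0.0147 0.102 ] turn -0.0 w 0.434 F [-0.3 -0.  -3.7]
[ 0.001 -0.103  0.769]
```

```bash
python3 -m pendant '[[[0,-0.06,0.1,0],[0,-0.1,0.3,0],[0,-0.1,0.5,0],[0,-0.1,0.7,0],[0,-0.1,0.75,0],[0,-0.1,0.75,0]]]'|egrep 'pos|wrist'
python3 -c "
from h import *
go((.6392,.0162,.020))"
```

```text
tcp_pos: [0.6395, 0.0156, 0.0287]
wrist_force: [-0.9, -0.2, -2.7]
t=20.65 tcp [0.6395 0.0156 0.0287] turn -0.0 w 0.433 F [-0.9 -0.2 -2.7]
[-0.006  0.002  0.087]
```

```bash
python3 -m pendant '[[[-0.006,0,0.04,0],[-0.006,0,0.07,0],[-0.006,0,0.07,0]]]'|egrep 'pos|wrist';python3 -m pendant '[[[0,0,0.01,0],[0,0,0.01,0]]]'|egrep 'pos|wrist'; python3 -m pendant '[[[0,0,0.01,0],[0,0,0.01,0]]]'|egrep 'pos|wrist'
```

```text
tcp_pos: [0.6405, 0.0167, 0.0233]
wrist_force: [-0.5, 0.3, -3.0]
tcp_pos: [0.6405, 0.0167, 0.0223]
wrist_force: [0.6, 0.1, -2.8]
tcp_pos: [0.6404, 0.0167, 0.021]
wrist_force: [0.2, 1.0, -3.4]
```

```bash
python3 -m pendant '[[[0,0.01,0.01,0],[0,0.01,0.01,0]]]'|egrep 'pos|wrist';python3 -m pendant '[[[0,0,0.01,0],[0,0,0.01,0]]]'|egrep 'pos|wrist'
```

```text
tcp_pos: [0.6391, 0.0165, 0.0199]
wrist_force: [0.0, -0.6, -3.1]
tcp_pos: [0.6395, 0.0165, 0.0193]
wrist_force: [-0.5, 0.6, -1.6]
```

Contact has begun, so I release and go for d.

```bash
python3 -m pendant '[[[0,0,0.003,0],[0,0,0.003,0],[0,0,0.003,0],[0,0,0.003,0],[0,0,0.003,0],[0,0,0.003,0],[0,0,0.003,0]]]' 0|egrep 'pos|grip'; python3 -m pendant '[[[0,0,-0.2,0],[0,0,-0.4,0],[0,0,-0.7,0],[0,0,-0.8,0],[0,0,-0.8,0]]]'|egrep 'pos|wid'
python3 -c "
from h import *
go((.4739,.0736,.1))"
```

```text
tcp_pos: [0.6395, 0.0165, 0.0188]
gripper_width: 0.956
gripper_force: 0.0
tcp_pos: [0.6405, 0.0168, 0.1006]
gripper_width: 0.996
t=22.95 tcp [0.6405 0.0168 0.1006] turn -0.0 w 0.996 F [0.2 0.4 0.5]
[-0.835  1.549  0.   ]
```

```bash
python3 -m pendant '[[[-0.15,0.3,0,0],[-0.3,0.6,0,0],[-0.45,0.85,0,0],[-0.5,0.95,0,0]]]'|egrep pos; python3 -m pendant '[[[-0.15,0.3,0,0],[-0.3,0.55,0,0],[-0.335,0.6,0,0],[-0.335,0.6,0,0],[-0.335,0.6,0,0]]]' |egrep pos
python3 -c "
from h import *
go((.4739,.0736,.003))"
```

```text
tcp_pos: [0.5341, 0.0502, 0.0972]
tcp_pos: [0.4739, 0.0734, 0.0987]
t=23.85 tcp [0.4739 0.0734 0.0987] turn -0.0 w 0.999 F [ 0.2  0.1 -0.5]
[-0.002  0.001  0.957]
```

```bash
python3 -m pendant '[[[0,0,0.2,0],[0,0,0.5,0],[0,0,0.75,0],[0,0,0.88,0],[0,0,0.93,0],[0,0,0.945,0],[0,0,0.945,0]]]'|egrep pos; python3 -m pendant '[[[0,0,0,0],[0,0,0,0],[0,0,0,0],[0,0,0,0],[0,0,0,0],[0,0,0,0],[0,0,0,0],[0,0,0,0]]]' 1 |egrep 'pos|grip'; python3 -m pendant '[[[0,0,0,0],[0,0,0,0],[0,0,0,0]]]' |egrep 'pos|grip'; python3 -m pendant '[[[0,0,-0.2,0],[0,0,-0.4,0],[0,0,-0.7,0],[0,0,-1,0],[0,0,-1,0]]]'|egrep 'pos|wid'
python3 -c "
from h import *
go((.651,-.0546,.1))"
```

```text
tcp_pos: [0.4736, 0.0733, 0.0045]
tcp_pos: [0.4729, 0.0734, 0.0043]
gripper_width: 0.488
gripper_force: 30.0
tcp_pos: [0.4729, 0.0733, 0.0043]
gripper_width: 0.486
gripper_force: 30.0
tcp_pos: [0.4749, 0.0742, 0.1074]
gripper_width: 0.484
t=26.15 tcp [0.4749 0.0742 0.1074] turn 0.0 w 0.484 F [ 0.6  0.6 -2.4]
[ 1.562 -1.522  0.083]
```

```bash
python3 -m pendant '[[[0.15,-0.15,0,0],[0.35,-0.35,0,0],[0.6,-0.6,0,0],[0.8,-0.8,0,0]]]'|egrep pos; python3 -m pendant '[[[0.25,-0.2,0,0],[0.5,-0.45,0,0],[0.7,-0.65,0,0],[0.76,-0.72,0,0],[0.76,-0.72,0,0],[0.76,-0.72,0,0]]]' |egrep pos
python3 -c "
from h import *
go((.651,-.0546,.025))"
```

```text
tcp_pos: [0.5648, 0.0066, 0.1022]
tcp_pos: [0.6467, -0.0551, 0.1025]
t=27.15 tcp [ 0.6467 -0.0551  0.1025] turn -0.0 w 0.483 F [-0.7  1.  -2.8]
[ 0.002 -0.046  0.775]
```

```bash
python3 -m pendant '[[[0,-0.03,0.1,0],[0,-0.045,0.3,0],[0,-0.045,0.5,0],[0,-0.045,0.7,0],[0,-0.045,0.75,0],[0,-0.045,0.75,0]]]'|egrep 'pos|wrist'
python3 -c "
from h import *
go((.651,-.0546,.020))"
```

```text
tcp_pos: [0.6518, -0.0542, 0.0282]
wrist_force: [-0.1, -0.7, -2.5]
t=27.75 tcp [ 0.6518 -0.0542  0.0282] turn 0.0 w 0.485 F [-0.1 -0.7 -2.5]
[0.002 0.009 0.082]
```

```bash
python3 -m pendant '[[[0.005,0.008,0.04,0],[0.005,0.008,0.08,0],[0.005,0.008,0.08,0]]]'|egrep 'pos|wrist';python3 -m pendant '[[[0,0,0.012,0],[0,0,0.012,0]]]'|egrep 'pos|wrist'; python3 -m pendant '[[[0,0,0.01,0],[0,0,0.01,0]]]'|egrep 'pos|wrist'
```

```text
tcp_pos: [0.6521, -0.0553, 0.0214]
wrist_force: [0.4, -0.3, -2.9]
tcp_pos: [0.6523, -0.0553, 0.0203]
wrist_force: [-0.2, 0.3, -3.3]
tcp_pos: [0.6521, -0.0554, 0.019]
wrist_force: [-0.1, 0.2, -3.7]
```

```bash
python3 -m pendant '[[[0,0.01,0.006,0],[0,0.01,0.006,0]]]'|egrep 'pos|wrist';python3 -m pendant '[[[0,0,0.008,0],[0,0,0.008,0]]]'|egrep 'pos|wrist'
```

```text
tcp_pos: [0.6511, -0.0556, 0.0184]
wrist_force: [-1.0, -0.0, -3.9]
tcp_pos: [0.6511, -0.0555, 0.0184]
wrist_force: [-1.7, 1.0, 2.3]
```

Contact. I release, lift clear and check from the top.

```bash
python3 -m pendant '[[[0,0,0,0],[0,0,0,0],[0,0,0,0],[0,0,0,0],[0,0,0,0],[0,0,0,0],[0,0,0,0]]]' 0|egrep 'pos|grip'; python3 -m pendant '[[[0,0,-0.2,0],[0,0,-0.4,0],[0,0,-0.7,0],[0,0,-1,0],[0,0,-1,0]]]'|egrep 'pos|wid'; python3 -m pendant '[[[0,0.3,-0.1,0],[0,0.6,-0.2,0],[0.1,0.9,-0.3,0],[0.3,1,-0.3,0],[0.6,1,-0.3,0],[0.9,1,-0.3,0]]]' | egrep pos;  python3 -m pendant '[[[0.3,0.3,0,0],[0.7,0.6,0,0],[1,1,0,0],[1,1,0,0]]]' | egrep pos; python3 -m pendant '[[[0.3,0,0,0],[0.7,0,0,0],[1,0,0,0],[1,0,0,0]]]' | egrep pos
python3 - <<'E'
from h import *
for n in ("top","side"):
    im=optics.capture(n); cv2.imwrite(f"pics/{n}9.png",im[:,:,::-1])
g=cv2.cvtColor(cv2.imread("pics/top9.png"),cv2.COLOR_BGR2GRAY)
for P,h in [((.6153,.1581),.052),((.6271,.0873),.042),((.6392,.0162),.034),((.651,-.0546),.027)]:
    u,v=np.round(proj("top",[(*P,.014+h)])[0]).astype(int)
    w=g[v-20:v+20,u-20:u+20]; t=(w[17:23,17:23].mean()+40)/2
    lab=cv2.connectedComponents((w>t).astype(np.uint8))[1]
    k=max(cv2.findContours((lab==lab[20,20]).astype(np.uint8),0,1)[0],key=cv2.contourArea)+np.array([u-20,v-20]); e=cv2.fitEllipse(k)
    print(np.round(e[0],1),np.round(e[1],1),np.round((ray("top",e[0],.014+h)[0][:2]-P)*1000,1))
E
```

```text
tcp_pos: [0.6512, -0.0555, 0.0176]
gripper_width: 0.976
gripper_force: 0.0
tcp_pos: [0.6545, -0.0555, 0.1231]
gripper_width: 1.001
tcp_pos: [0.567, -0.1614, 0.1478]
tcp_pos: [0.481, -0.2788, 0.1468]
tcp_pos: [0.5022, -0.3773, 0.1465]
[215. 193.] [35.1 45.7] [5.7 5.7]
[268.9 186.3] [36.1 44.4] [4.8 4.3]
[322.7 181.6] [40.4 49.6] [0.6 0.9]
[372.9 174.1] [41.7 47.2] [0.6 0.9]
```

View pics/top9.png

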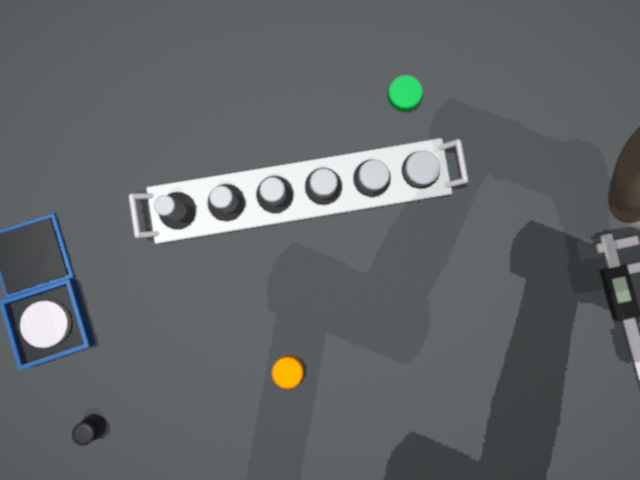

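View pics/side9.png

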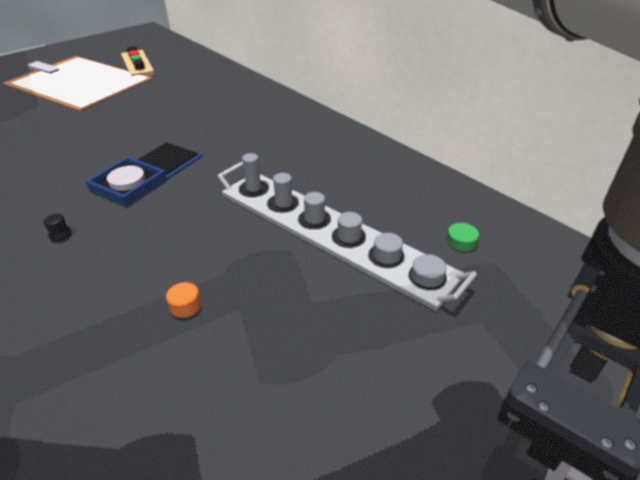

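All six step down from the blank at (165,205) to the flat at (422,167), all upright and each on its pad. My contours merged with the bright tray, so I'll re-measure the centring with a circle fit on the same picture.

Run:
```python
from h import *
g=cv2.cvtColor(cv2.imread("pics/top9.png"),cv2.COLOR_BGR2GRAY)
for P,h,d in [((.6153,.1581),.052,.031),((.6271,.0873),.042,.035),((.6392,.0162),.034,.038),((.651,-.0546),.027,.043)]:
    c0=proj("top",[(*P,.014+h)])[0]; r=d/2*515.7/(.77-.014-h)
    x0,y0=(c0-30).astype(int); w=cv2.resize(g[y0:y0+60,x0:x0+60],None,fx=4,fy=4,interpolation=cv2.INTER_CUBIC)
    C=cv2.HoughCircles(w,cv2.HOUGH_GRADIENT_ALT,1,8,param1=120,param2=0.5,minRadius=int(4*r-10),maxRadius=int(4*r+8))
    for q in (C[0] if C is not None else []):
        px=q[:2]/4+[x0-.375,y0-.375]
        print(np.round(px,1),'r',q[2]/4,round(r,1),'off mm',np.round((ray("top",px,.014+h)[0][:2]-P)*1000,1))
```

```text
[220.1 196.1] r 11.223626 11.4 off mm [ 1.5 -1.4]
[272.1 189.1] r 12.473701 12.6 off mm [ 0.9 -0.2]
[277.1 186.4] r 11.650792 12.6 off mm [ 4.7 -7.1]
[322.6 182.4] r 13.220242 13.6 off mm [-0.5  1.1]
[328.4 185.1] r 13.694532 13.6 off mm [-4.3 -7. ]
[373.1 174.1] r 14.869368 15.2 off mm [0.6 0.5]
```

All four are within about 2 mm of their pad centres, so I hand in.

```bash
python3 -c "
from station import r
print(r.finish_job())"
```

```text
the job is handed in; nothing more can be done
None
```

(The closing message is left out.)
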